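# Centre the pillow block on the comparator stage and index the gauge over it

### The job

Set the pillow block down on the comparator's stage plate, upright, square to the four corner stops and centred between them with the same gap on every side, and let go of it. Then click the index lever away from its loading position one notch at a time, letting it rest in the first notch before the next, until it rests two notches on and the dial gauge stands over the block. Work the gauge only through the lever, never touching it or its arm, and leave the ball races and the brass nut where they lie.

Things in the scene. Friction and masses are not known exactly. Their poses are not given: they have to be found in the camera images.
- pillow_block: Blackened cast pillow block, loose, 0.5 to 0.9 kg, upright. Foot 120 mm long (its y) x 32 mm (x) x 14 mm high; on its middle a round-topped hub 56 mm long (y), also 32 mm thick with flat +x and -x faces, 62 mm high in all. Origin: centre of the underside, z up. Grip it across the 32 mm at the hub. On the stage, half a turn makes no difference.
- stand: Comparator stand, fixed, turned up to 15 degrees. Grey base 145 mm (x) x 365 mm (y) x 20 mm high; origin on the table under the stage centre. In its frame: lever pivot at (0, -150) mm, 50 mm high; column (28 mm diameter, 220 mm tall) at (0, +150) mm.
- stage_centre (a point): Centre of the stage plate's top, 30 mm above the table; axes as the stand. Plate 120 (x) x 180 mm (y). Four L-shaped corner stops, 14 mm high, enclose 48 (x) x 136 mm (y) centred here: the block, long axis along this y, lies between them with 8 mm gap on every side. The middle 96 mm of each long side is open, with room for fingers.
- index_lever (a joint): Lever at the stand's -y end, swinging in its x-z plane. Notches at 0, 0.35, 0.70, 1.05 rad (brass studs on the quadrant). At 0, the start, it leans 0.525 rad from upright to the stand's -x; values grow as it swings up and over to +x. Needs up to 6 N at the pad; past 0.18 it snaps on to 0.35, past 0.53 to 0.70, past 0.88 to 1.05. Goal 0.70. Turns the gauge arm by twice its angle.
- lever_pad (a point): Centre of the black bakelite thumb pad on the lever, 95 mm from the pivot, 132 mm above the table at the start; moves with the lever. Pad 34 mm wide (stand's y), 10 mm thick, 24 mm along the lever. The quadrant below reaches 100 mm above the table. Push the pad's -x face with shut fingers.
- gauge_arm: Swing arm with a dial gauge 150 mm out from the column (origin: column axis, 125 mm above the table). Dial 58 mm across, top 190 mm, spindle tip 100 mm above the table, 8 mm over a block on the stage. Lever at 0: it points to about the stand's +x, clear of the stage; lever at 0.70: to -y, the spindle over the stage centre. Not to be touched.
- race_large: Stainless ball race lying flat, 80 mm outside diameter, 18 mm high, loose bystander; origin: centre of the underside.
- race_small: Stainless ball race lying flat, 62 mm outside diameter, 16 mm high, loose bystander; origin: centre of the underside.
- knurled_nut: Brass knurled nut, 62 mm diameter, 32 mm high, loose bystander; origin: centre of the underside.
- micrometer_case: Open green steel case with a chrome micrometer, fixed bystander, 110 mm (x) x 190 mm (y), 26 mm high with its lid standing up to 120 mm at its -x side; origin: centre of the underside.
Mind the look-alikes: they are no part of the job. What is meant by the pillow_block is not green, and is the smaller of those in its own colour.

How it is judged:
On the way, in this order (a step that is already met when the one before it is completed fails the run):
1. the pillow block stands centred and square between the corner stops on the stage, released (x of pillow_block in the frame of stage_centre between -0.004 and 0.004 m and y of pillow_block in the frame of stage_centre between -0.004 and 0.004 m and z of pillow_block in the frame of stage_centre between -0.004 and 0.004 m and angle between the y axis of pillow_block and the y axis of stage_centre, either way round below 0.07 rad and angle between pillow_block's own z axis and vertical below 0.06 rad and linear speed of pillow_block below 0.02 m/s and contact force between the fingers and pillow_block below 0.1 N), for 0.3 s.
2. the lever rests in the first notch on (0.35 rad) (value of joint index_lever between 0.25 and 0.45 rad), for 0.3 s.
3. the lever rests in the second notch on (0.70 rad) (value of joint index_lever between 0.6 and 0.8 rad), for 0.3 s.
At the end, for the whole second after the job is handed in: The pillow block stands still and upright on the stage, its centre within 4 mm of the stage centre along both stage axes, its underside within 4 mm of the stage top and its long axis within 0.07 rad (4 degrees) of the stage's; the index lever rests within 0.1 rad of 0.70 rad (second notch on) (all of step 3 and x of pillow_block in the frame of stage_centre between -0.004 and 0.004 m and y of pillow_block in the frame of stage_centre between -0.004 and 0.004 m and z of pillow_block in the frame of stage_centre between -0.004 and 0.004 m and angle between the y axis of pillow_block and the y axis of stage_centre, either way round below 0.07 rad and angle between pillow_block's own z axis and vertical below 0.06 rad and linear speed of pillow_block below 0.02 m/s and velocity of joint index_lever between -0.05 and 0.05 rad/s); the robot touches nothing.
It fails at once if the large ball race is moved by more than 20 mm (distance of race_large from where it was at the start of the episode above 0.02 m).
It fails at once if the small ball race is moved by more than 20 mm (distance of race_small from where it was at the start of the episode above 0.02 m).
It fails at once if the brass nut is moved by more than 20 mm (distance of knurled_nut from where it was at the start of the episode above 0.02 m).
It fails at once if the gauge arm is touched by the robot (over 1 N) (contact force between any of the fingers, the arm and gauge_arm above 1 N).
It also fails if it takes over 59 s, if anything falls off the work surface, if the arm or the gripper's body presses on something with over 40 N, if the wrist force passes 120 N, or if a joint passes its speed limit or range.

### The arm

A 6-joint arm with a two-finger parallel gripper is mounted at the origin on the work surface. World frame = base frame: x ahead of the robot, y to its left, z up, the work surface at z = 0. Lengths are in m, angles in rad, forces in N, time in s.
With the tool pointing down it reaches from about 0.2 to 0.875 m from the base axis. Payload 3.4 kg.
Tool frame: the origin (TCP) lies between the finger pads; the fingertips stand 14 mm ahead of it and the grasp point (between the pads) lies 5 mm behind it; z points along the fingers, y is the line along which they close (so a half turn about z gives the same grasp; the last joint's range is limited). The gripper opens to 94 mm and grips with 3 to 60 N. Pads are 16 mm wide; open, the fingers measure 119 mm over their backs; the gripper's body (75 mm by 177 mm) begins 78 mm behind the grasp point.
Start: joints at [-1.384, 0.276, 1.505, -0, 1.361, -0.121], TCP at [0.174, -0.548, 0.219] pointing down, gripper open.
Joint ranges: [-2.89, 2.89], [-0.75, 2.08], [0.22, 2.7], [-1.18, 4.32], [0.11, 2.71], [-2.7, 2.7]. Speed limits (rad/s): [2.57, 2.57, 3.14, 3.14, 3.14, 3.14].

### API

Orientations are given as a unit quaternion [x, y, z, w].
In Python, from station import state, grab_frame, calibration, job_done, search_frame, masks_of gives the robot as it stands.
- The arm moves only by the tool jog_arm, never from a script. Its argument "commands" is a list of rows, each an object of numbers: "x", "y", "z": the shift along the tool's x, y, z in cm; "yaw": the turn about the tool's z in degrees. In form: [{"x": .., "y": .., "z": .., "yaw": ..}, ...]. A call has 1 to 10 rows; each row is the pose to reach, as a shift and turn from the pose commanded when the call began, along the tool's axes at that moment; what a row does not reach only later rows make up. A row lasts 1/12 s, in which the tool goes at most 41.7 mm and 7.16 degrees, less where a joint would pass 70% of its speed; a pose out of reach is approached as far as the arm can. A call with a gripper value outside its range is refused whole. "fingers" is the closure in counts, from 0 (fully open) to 255 (shut), set as the call begins (left out, the last holds). The fingers move at their own pace and stop on an object; the grip force is fixed at half the most. Time passes only in rows, so rows that repeat a pose let the fingers close. It gives the time, the measured TCP pose, the force, the opening and the grip force at its end, in the units of the state.
- state(): the state, without advancing time (a new reading comes with each control period).
- grab_frame(name): name is "scene" or "top"; returns the picture (480x640x3 uint8, red, green, blue); there is no depth.
- calibration(name): a dict with "fx", "fy", "cx", "cy" (pixels), "k1" (the pictures are not rectified: a ray, as slopes to the right and down, at radius r is drawn at 1 + k1 r^2 times it, then the intrinsics apply), "position" and "rotation" of the camera in the world. Camera axes: x right, y down, z forward; pixel columns grow to the right and rows downward; lengths in m; the calibration is good to about 2 mm. A picture is of the moment at which its call begins. calibration takes no time and is no camera call.
- job_done(): hands the job in; it is judged then, once.
Trained networks look in the newest picture that a camera, given by its name, has taken for a name from the list of things; names that differ only in an ending like _2 or _b are one class to them, and where a whole thing is asked for, a point or a joint stands for the part that bears it (a point fixed in the world has none). Each returns a list of dicts, best first, with "confidence" (0 to 1); they miss things now and then, are a little off and sometimes report something else, mostly with a low value. They report only what shows in the picture. A call takes as long as a camera call. They do not tell look-alikes from the thing itself.
- search_frame(camera, thing): "centre" ([column, row] in pixels, amid what is visible of it).
- masks_of(camera, thing): "region" (480x640 bool, what is visible of it) and "centre" ([column, row] in pixels, amid what is visible of it).
The state is a dict: "clock": time; "joint_positions": joint angles; "joint_velocities": joint speeds; "effort": joint torques, N m; "position": TCP position; "tcp_rot": TCP orientation; "wrist_force": force on the tool from outside, world axes, zero at the start; "ft_torque": the same for the moment, N m; "width": finger opening in m; "grip_force": force on a finger pad.
Only numpy, scipy, OpenCV 4.12 (cv2) and the standard library are available. Lean on these libraries where they do the work, as an engineer would, in place of code of your own. Each camera call takes 0.05 s, during which the arm holds its last target. There are 200 camera calls.

## Working session

There is one attempt and no reset: what is moved stays moved. The work goes in short steps, Python scripts to look and compute and a tool call to move; the robot and the scene stay as the last step left them, time stands still between calls to the robot, and variables do not carry over. Pictures are saved under pics/ and viewed, at most 10 in all, crops included, and the job is handed in when it is done.

Besides the shell and the picture viewer there is one more tool, called after ">>>" in YAML: its name, and indented under it one key for each argument. jog_arm: Moves the arm, as the interface text tells. Its arguments: {"type":"object","properties":{"commands":{"type":"array","items":{"type":"object","properties":{"x":{"type":"number"},"y":{"type":"number"},"z":{"type":"number"},"yaw":{"type":"number"}}}},"fingers":{"type":"number"}},"required":["commands"]}

```bash
mkdir -p pics; cat > h.py <<'E'
import numpy as np, cv2
from station import *
def ray(cam,uv):
    c=calibration(cam); d=((np.array(uv,float).reshape(-1,2))-[c['cx'],c['cy']])/[c['fx'],c['fy']]
    p=d.copy()
    for _ in range(30): p=d/(1+c['k1']*(p**2).sum(1,keepdims=True))
    R=np.array(c['rotation']); 
    return np.array(c['position']), np.c_[p,np.ones(len(p))]@R.T
def at_z(cam,uv,z):
    o,r=ray(cam,uv); return o+r*((z-o[2])/r[:,2:])
def proj(cam,P):
    c=calibration(cam); q=(np.array(P,float).reshape(-1,3)-c['position'])@np.array(c['rotation'])
    s=q[:,:2]/q[:,2:]; s=s*(1+c['k1']*(s**2).sum(1,keepdims=True))
    return s*[c['fx'],c['fy']]+[c['cx'],c['cy']]
E
python3 - <<'E'
from h import *
for n in("scene","top"):
    f=grab_frame(n); cv2.imwrite(f"pics/{n}0.png",f[:,:,::-1]); print(calibration(n))
    for t in("pillow_block","stand","index_lever","lever_pad","gauge_arm","race_large","race_small","knurled_nut","micrometer_case"):
        print(n,t,[(np.round(d['centre']).tolist(),round(d['confidence'],2)) for d in search_frame(n,t)])
print(state())
E
```

```text
{'fx': 522.9397371639874, 'fy': 522.9397371639874, 'cx': 315.01651762652216, 'cy': 240.57501786404447, 'k1': -0.05091010362705597, 'position': array([ 1.29486676, -0.25825368,  1.22337615]), 'rotation': array([ 0.77373859,  0.55769573, -0.16952975, -0.2481204 ])}
scene pillow_block [([184.0, 289.0], 0.96), ([142.0, 241.0], 0.95), ([212.0, 239.0], 0.64)]
scene stand [([385.0, 241.0], 0.71), ([205.0, 334.0], 0.68)]
scene index_lever [([328.0, 231.0], 0.78), ([355.0, 330.0], 0.46)]
scene lever_pad [([327.0, 234.0], 0.74)]
scene gauge_arm [([444.0, 224.0], 0.91)]
scene race_large [([289.0, 352.0], 0.75), ([448.0, 226.0], 0.43), ([400.0, 150.0], 0.37)]
scene race_small [([200.0, 333.0], 0.73)]
scene knurled_nut [([357.0, 329.0], 0.74)]
scene micrometer_case [([400.0, 154.0], 0.77)]
{'fx': 536.5850661758747, 'fy': 536.5850661758747, 'cx': 326.72534251187403, 'cy': 241.3316369343154, 'k1': -0.07889163628234222, 'position': array([ 0.40985286, -0.01766178,  1.27935273]), 'rotation': array([-0.69562133,  0.71543476, -0.03727551,  0.05361535])}
top pillow_block [([483.0, 249.0], 0.97), ([517.0
[... 422 characters left out ...]
y([-1.38398825e+00,  2.75868840e-01,  1.50490615e+00, -3.58778536e-05,
        1.36069343e+00, -1.21007976e-01]), 'joint_velocities': array([ 9.26802900e-04,  4.70393113e-04,  5.22462146e-04,  8.16762710e-04,
        1.90209240e-05, -1.13449004e-03]), 'effort': array([ 1.15919069e-03, -4.04466963e+01, -2.37502187e+01,  7.06536812e-02,
        2.47681711e-02, -1.35773743e-05]), 'position': array([ 0.17419563, -0.54800934,  0.21950834]), 'tcp_rot': array([ 9.88178945e-01,  1.53304820e-01, -1.54917893e-05,  6.26636917e-05]), 'wrist_force': array([ 0.03174599, -0.03091911,  0.18064552]), 'ft_torque': array([-0.010933  ,  0.02789916, -0.03558348]), 'grip_force': 0.0, 'width': 0.09408328509709561}
```

View pics/top0.png

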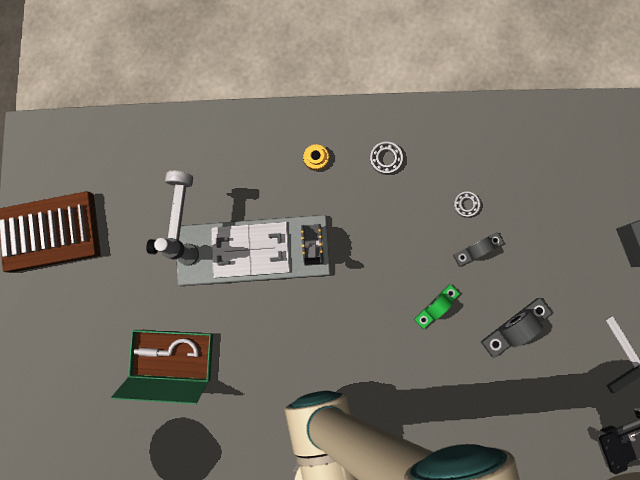

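View pics/scene0.png

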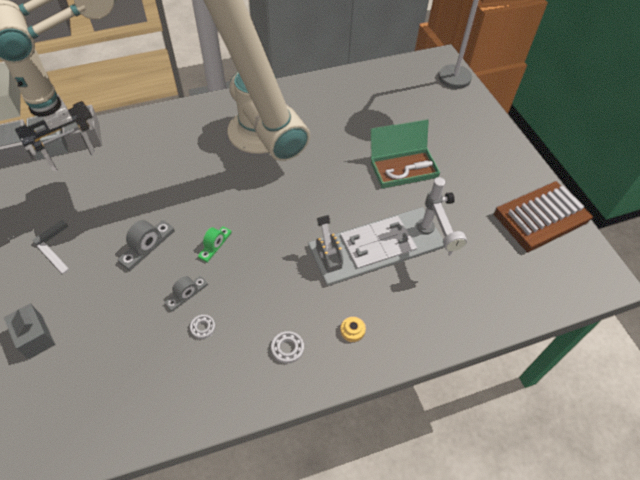

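Both pictures show three candidates for the pillow block:
- a small dark one, top (480,249) / scene (186,290)
- a green one, top (438,307) / scene (214,242)
- a larger dark one, top (517,327) / scene (145,243)

I choose the small dark one at top (480,249). The stand is at top (255,247), with its column to the left (-> world +y) and the lever at (312,243).

```bash
sed -i 's/^from station/from scipy.spatial.transform import Rotation as Ro\nfrom station/; s/np.array(c\[.rotation.\])/Ro.from_quat(c["rotation"]).as_matrix()/' h.py
python3 - <<'E'
from h import *
f=cv2.imread("pics/top0.png")
a=cv2.resize(f[195:295,165:345],(800,444),interpolation=cv2.INTER_CUBIC); 
b=cv2.resize(f[225:270,445:515],(233,150),interpolation=cv2.INTER_CUBIC)
o=np.zeros((600,800,3),np.uint8); o[:444]=a; o[445:595,:233]=b
s=cv2.imread("pics/scene0.png"); c=cv2.resize(s[270:315,160:215],(183,150)); o[445:595,240:423]=c
cv2.imwrite("pics/c1.png",o)
for n in("top","scene"):
  grab_frame(n)
  for d in masks_of(n,"pillow_block"):
    m=d['region'].astype(np.uint8); (cx,cy),(w,h),an=cv2.minAreaRect(cv2.findNonZero(m))
    bx=cv2.boxPoints(((cx,cy),(w,h),an)); print(n,d['confidence'],m.sum(),np.round(bx,1).tolist()); print(np.round(at_z(n,bx,0.014),4).tolist())
for t,z in(("race_small",.016),("race_large",.018),("knurled_nut",.032)):
  for n in("top","scene"):
    d=search_frame(n,t)
    if d: print(t,n,at_z(n,d[0]['centre'],z/2).round(3))
E
```

```text
top 0.9 1784 [[479.1000061035156, 341.20001220703125], [539.0999755859375, 296.20001220703125], [556.2999877929688, 319.0], [496.29998779296875, 364.0]]
[[0.3292, -0.339, 0.014], [0.4289, -0.4874, 0.014], [0.374, -0.5247, 0.014], [0.2753, -0.3763, 0.014]]
top 0.71 768 [[413.5, 319.5], [449.5, 283.5], [461.5, 295.5], [425.5, 331.5]]
[[0.384, -0.1882, 0.014], [0.4654, -0.2766, 0.014], [0.4364, -0.3034, 0.014], [0.3555, -0.2149, 0.014]]
top 0.44 753 [[362.5, 157.5], [386.0, 134.0], [409.5, 157.5], [386.0, 181.0]]
[[0.7766, -0.0829, 0.014], [0.8341, -0.1424, 0.014], [0.7731, -0.1969, 0.014], [0.7163, -0.1373, 0.014]]
top 0.38 553 [[297.70001220703125, 153.5], [319.20001220703125, 139.1999969482422], [333.5, 160.6999969482422], [312.0, 175.0]]
[[0.7919, 0.0746, 0.014], [0.8263, 0.0213, 0.014], [0.7709, -0.0121, 0.014], [0.7369, 0.0408, 0.014]]
scene 0.71 1406 [[107.0, 250.0], [150.5, 206.5], [174.0, 230.0], [130.5, 273.5]]
[[0.3491, -0.5327, 0.014], [0.2315, -0.3936, 0.014], [0.3388, -0.3422, 0.014], [0.4469, -0.4798, 0.014]]
scene 0.7 683 [[189.39999389648438, 250.89999389648438], [216.60000610351562, 217.89999389648438], [233.1999969482422, 231.6999969482422], [206.10000610351562, 264.6000061035156]]
[[0.4239, -0.3139, 0.014], [0.3342, -0.2169, 0.014], [0.3972, -0.1824, 0.014], [0.4826, -0.2792, 0.014]]
scene 0.58 736 [[157.89999389648438, 294.6000061035156], [195.39999389648438, 266.5], [208.39999389648438, 283.8999938964844], [171.0, 312.0]]
[[0.5348, -0.4193, 0.014], [0.4794, -0.3082, 0.014], [0.5444, -0.2858, 0.014], [0.5965, -0.3953, 0.014]]
race_small top [[ 0.661 -0.33   0.008]]
race_small scene [[ 0.648 -0.33   0.008]]
race_large top [[ 0.763 -0.155  0.009]]
race_large scene [[ 0.763 -0.136  0.009]]
knurled_nut top [[0.778 0.032 0.016]]
knurled_nut scene [[0.794 0.038 0.016]]
```

View pics/c1.png

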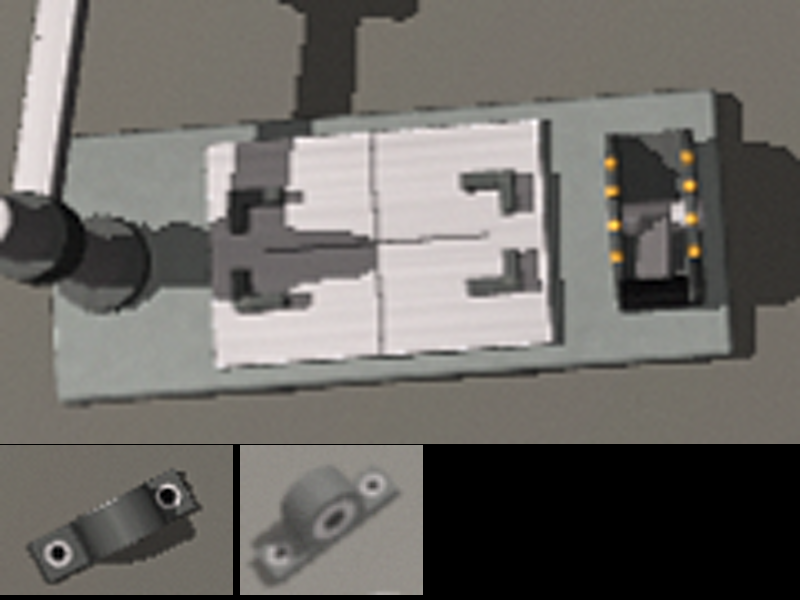

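The close crop confirms the small dark block, with bolt rings at top (462,257) and (495,240). The stage plate cross lies at about top (249.7,249).

```bash
python3 - <<'E'
from h import *
from scipy.optimize import least_squares
s=cv2.imread("pics/scene0.png"); cv2.imwrite("pics/c2.png",cv2.resize(s[175:285,305:475],(800,518),interpolation=cv2.INTER_CUBIC))
A=lambda P,s,o:(np.array(P,float)+.5)/s-.5+np.array(o)
b=A([[57,108],[167,51]],3.333,[445,225]); bs=A([[40,106],[132,40]],3.33,[160,270])
for n,q in(("top",b),("scene",bs)):
    P=at_z(n,q,.014); d=P[1]-P[0]; print(n,P.round(4).tolist(),P.mean(0).round(4),np.linalg.norm(d),np.degrees(np.arctan2(d[1],d[0])))
pl=A([[207,146],[547,120],[551,342],[218,368],[377,241]],4.444,[165,195])
ba=A([[713,91],[730,353],[65,402]],4.444,[165,195])
L=np.array([[60,90,30],[60,-90,30],[-60,-90,30],[-60,90,30],[0,0,30],[72.5,-182.5,20],[-72.5,-182.5,20],[-72.5,182.5,20]])/1e3
def W(p): 
    c,s=np.cos(p[2]),np.sin(p[2]); return np.c_[L[:,0]*c-L[:,1]*s+p[0],L[:,0]*s+L[:,1]*c+p[1],L[:,2]]
r=least_squares(lambda p:(proj("top",W(p))-np.r_[pl,ba]).ravel(),[.57,.15,0],loss='soft_l1')
print(r.x,np.degrees(r.x[2])); print((proj("top",W(r.x))-np.r_[pl,ba]).round(1).tolist())
np.save("stand.npy",r.x)
E
```

```text
top [[0.527, -0.3091, 0.014], [0.5654, -0.3904, 0.014]] [ 0.5462 -0.3497  0.014 ] 0.08991923959606825 -64.69799396023332
scene [[0.5666, -0.3883, 0.014], [0.5299, -0.3076, 0.014]] [ 0.5483 -0.348   0.014 ] 0.0886618407335395 114.40106639294413
[0.55851866 0.19034394 0.04253345] 2.4369870444985735
[[0.1, -0.6], [-1.2, -0.2], [1.0, 0.4], [-0.3, -0.2], [0.6, 0.4], [0.2, -1.0], [0.6, 0.7], [-3.0, 0.3]]
```

View pics/c2.png

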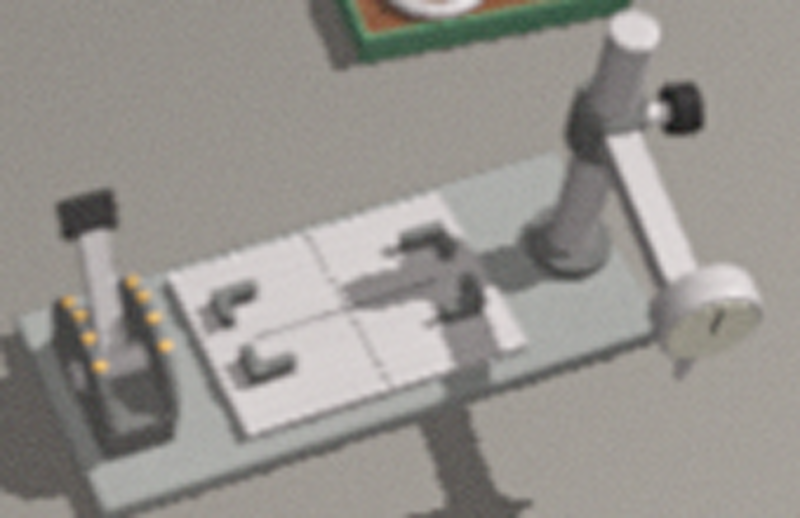

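The scene crop shows the plate corners at crop (168,275), (248,436), (437,193) and (525,345). The lever leans toward the robot (-x) and the gauge is clear at +x. Next I fuse both cameras.

```bash
python3 - <<'E'
from h import *
from scipy.optimize import least_squares
A=lambda P,s,o:(np.array(P,float)+.5)/s-.5+np.array(o)
q=A([[168,275],[248,436],[437,193],[525,345],[347,310],[20,318]],4.706,[305,175])
L=np.array([[-60,-90,30],[60,-90,30],[-60,90,30],[60,90,30],[0,0,30],[-72.5,-182.5,20]])/1e3
def W(p): 
    c,s=np.cos(p[2]),np.sin(p[2]); return np.c_[L[:,0]*c-L[:,1]*s+p[0],L[:,0]*s+L[:,1]*c+p[1],L[:,2]]
f=lambda p:(proj("scene",W(p))-q)
r=least_squares(lambda p:f(p).ravel(),[.57,.15,0],loss='soft_l1')
print(r.x,f(r.x).round(1).tolist())
t=np.load("stand.npy"); m=(t+r.x)/2; np.save("stand.npy",m); print(m,np.degrees(m[2]))
R=Ro.from_quat(state()['tcp_rot']).as_matrix(); print(R.round(4))
goal=np.array([.5472,-.3489,.15]); print("shift cm",(goal-state()['position'])@R*100)
E
```

```text
[0.56459745 0.19348223 0.04511231] [[-0.1, 0.4], [0.2, 0.1], [0.1, 0.0], [0.6, -0.2], [-0.1, 0.1], [-0.9, -0.5]]
[0.56155806 0.19191309 0.04382288] 2.5108658796829664
[[ 9.53e-01  3.03e-01  0.00e+00]
 [ 3.03e-01 -9.53e-01 -1.00e-04]
 [-0.00e+00  1.00e-04 -1.00e+00]]
shift cm [41.5777214  -7.67491581  6.94865465]
```

>>> jog_arm:
  commands:
    - {"x":41.6,"y":-7.7,"z":2,"yaw":-97.3}
    - {"x":41.6,"y":-7.7,"z":2,"yaw":-97.3}
    - {"x":41.6,"y":-7.7,"z":2,"yaw":-97.3}
    - {"x":41.6,"y":-7.7,"z":2,"yaw":-97.3}
    - {"x":41.6,"y":-7.7,"z":2,"yaw":-97.3}
    - {"x":41.6,"y":-7.7,"z":2,"yaw":-97.3}
    - {"x":41.6,"y":-7.7,"z":2,"yaw":-97.3}
    - {"x":41.6,"y":-7.7,"z":2,"yaw":-97.3}
    - {"x":41.6,"y":-7.7,"z":2,"yaw":-97.3}
    - {"x":41.6,"y":-7.7,"z":2,"yaw":-97.3}
  fingers: 0

```text
clock: 2.33
position: [0.543, -0.3505, 0.1998]
tcp_rot: [0.709, 0.705, -0.0, 0.0]
wrist_force: [-0.0, -1.1, -0.4]
width: 0.0939
grip_force: 0.0
```

```bash
cat > go.py <<'E'
# usage: go.py x y z tooly_deg : shift in tool axes (cm) and yaw to reach it
import sys
from h import *
s=state(); R=Ro.from_quat(s['tcp_rot']).as_matrix(); g=np.array([float(a) for a in sys.argv[1:4]])
a=np.degrees(np.arctan2(R[1,1],R[0,1])); dy=(a-float(sys.argv[4])+180)%360-180
print("t",round(s['clock'],2),"pos",s['position'].round(4),"tooly",a.round(2),"w",round(s['width'],4),"F",s['wrist_force'].round(1),"j6",s['joint_positions'][5].round(2))
print("shift",((g-s['position'])@R*100).round(2),"yaw",round(dy,2))
E
python3 go.py .5472 -.3489 .2 24.85
```

```text
t 2.33 pos [ 0.543  -0.3505  0.1998] tooly -0.38 w 0.0939 F [-0.  -1.1 -0.4] j6 -0.67
shift [ 0.16  0.42 -0.02] yaw -25.23
```

>>> jog_arm:
  commands:
    - {"x":0.1,"y":0.2,"yaw":-25.2}
    - {"x":0.1,"y":0.2,"z":2,"yaw":-25.2}
    - {"x":0.1,"y":0.2,"z":5,"yaw":-25.2}
    - {"x":0.1,"y":0.2,"z":7,"yaw":-25.2}
    - {"x":0.1,"y":0.2,"z":8,"yaw":-25.2}
    - {"x":0.1,"y":0.2,"z":8,"yaw":-25.2}
    - {"x":0.1,"y":0.2,"z":8,"yaw":-25.2}

```text
schema error: expected keys x, y, z, yaw
```

```bash
python3 go.py .5472 -.3489 .04 24.85
python3 - <<'E'
from h import *
o=np.zeros((600,800,3),np.uint8)
for i,(n,(x,y)) in enumerate((("top",(430,190)),("scene",(130,225)))):
    f=grab_frame(n)[:,:,::-1][y:y+110,x:x+100]; o[:440,i*400:i*400+400]=cv2.resize(f,(400,440),interpolation=cv2.INTER_CUBIC)
cv2.imwrite("pics/c3.png",o[:440])
E
```

```text
t 2.33 pos [ 0.543  -0.3505  0.1998] tooly -0.38 w 0.0939 F [-0.  -1.1 -0.4] j6 -0.67
shift [ 0.17  0.42 15.98] yaw -25.23
```

View pics/c3.png

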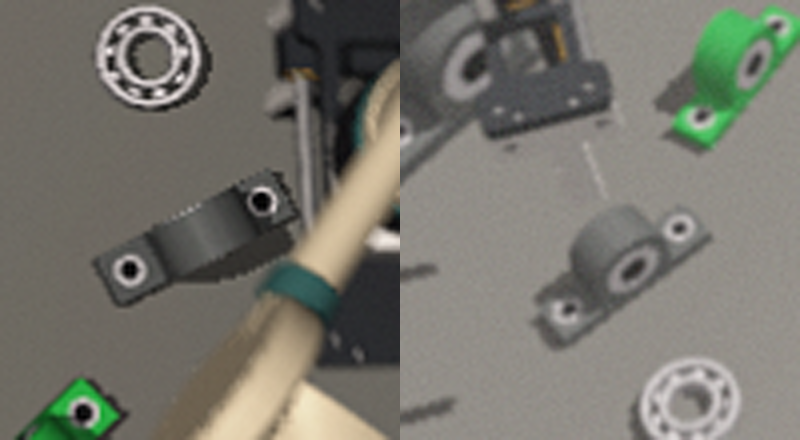

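The block is untouched, with rings at top (462,257) and (495,240), and the gripper is above it (parallax shift only). Rows need all the keys, so I resend the move.

>>> jog_arm:
  commands:
    - {"x":0.1,"y":0.2,"z":0,"yaw":-25.2}
    - {"x":0.1,"y":0.2,"z":2,"yaw":-25.2}
    - {"x":0.1,"y":0.2,"z":5,"yaw":-25.2}
    - {"x":0.1,"y":0.2,"z":7,"yaw":-25.2}
    - {"x":0.1,"y":0.2,"z":8,"yaw":-25.2}
    - {"x":0.1,"y":0.2,"z":8,"yaw":-25.2}
    - {"x":0.1,"y":0.2,"z":8,"yaw":-25.2}

```text
clock: 3.02
position: [0.5431, -0.3514, 0.12]
tcp_rot: [0.542, 0.84, -0.0, -0.0]
wrist_force: [0.4, -0.8, 0.3]
width: 0.0941
grip_force: 0.0
```

```bash
python3 go.py .5472 -.3489 .04 24.85
```

```text
t 3.02 pos [ 0.5431 -0.3514  0.12  ] tooly 24.32 w 0.0941 F [ 0.4 -0.8  0.3] j6 -1.11
shift [0.06 0.48 8.  ] yaw -0.53
```

>>> jog_arm:
  commands:
    - {"x":0.05,"y":0.5,"z":2,"yaw":-0.5}
    - {"x":0.05,"y":0.5,"z":5,"yaw":-0.5}
    - {"x":0.05,"y":0.5,"z":7,"yaw":-0.5}
    - {"x":0.05,"y":0.5,"z":7.8,"yaw":-0.5}
    - {"x":0.05,"y":0.5,"z":7.8,"yaw":-0.5}
    - {"x":0.05,"y":0.5,"z":7.8,"yaw":-0.5}

```text
clock: 3.52
position: [0.5485, -0.3492, 0.0432]
tcp_rot: [0.538, 0.843, -0.0, 0.001]
wrist_force: [-0.1, -0.9, 1.1]
width: 0.0942
grip_force: 0.0
```

```bash
python3 go.py .5472 -.3489 .042 24.85
python3 - <<'E'
from h import *
o=np.zeros((440,800,3),np.uint8)
for i,(n,(x,y)) in enumerate((("top",(430,190)),("scene",(130,225)))):
    f=grab_frame(n)[:,:,::-1][y:y+110,x:x+100]; o[:440,i*400:i*400+400]=cv2.resize(f,(400,440),interpolation=cv2.INTER_CUBIC)
cv2.imwrite("pics/c4.png",o)
E
```

```text
t 3.52 pos [ 0.5485 -0.3492  0.0432] tooly 24.92 w 0.0942 F [-0.1 -0.9  1.1] j6 -1.11
shift [ 0.08 -0.1   0.12] yaw 0.07
```

View pics/c4.png

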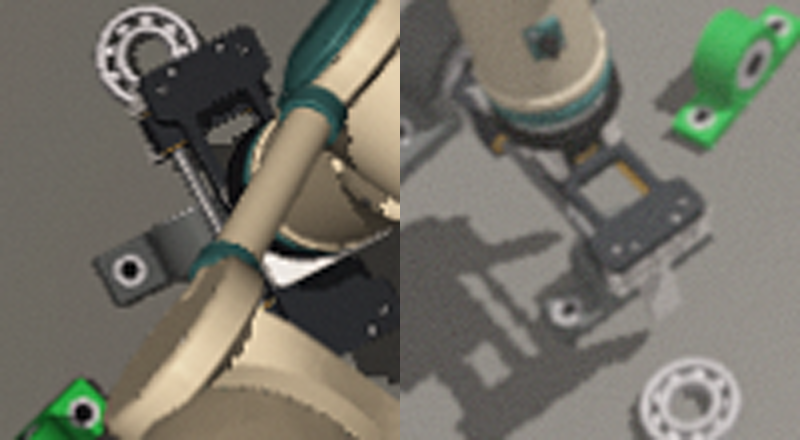

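The gripper straddles the hub, and the block's ring at top (462,257) hasn't moved. Now I close and lift.

>>> jog_arm:
  commands:
    - {"x":0.1,"y":-0.1,"z":0.1,"yaw":0}
    - {"x":0.1,"y":-0.1,"z":0.1,"yaw":0}
    - {"x":0.1,"y":-0.1,"z":0.1,"yaw":0}
    - {"x":0.1,"y":-0.1,"z":0.1,"yaw":0}
    - {"x":0.1,"y":-0.1,"z":0.1,"yaw":0}
    - {"x":0.1,"y":-0.1,"z":0.1,"yaw":0}
    - {"x":0.1,"y":-0.1,"z":0.1,"yaw":0}
    - {"x":0.1,"y":-0.1,"z":0.1,"yaw":0}
    - {"x":0.1,"y":-0.1,"z":0.1,"yaw":0}
    - {"x":0.1,"y":-0.1,"z":0.1,"yaw":0}
  fingers: 255

```text
clock: 4.45
position: [0.5468, -0.3477, 0.0408]
tcp_rot: [0.538, 0.843, 0.0, 0.0]
wrist_force: [1.4, -1.0, -4.0]
width: 0.0316
grip_force: 30.0
```

>>> jog_arm:
  commands:
    - {"x":0,"y":0,"z":-1,"yaw":0}
    - {"x":0,"y":0,"z":-3,"yaw":0}
    - {"x":0,"y":0,"z":-6,"yaw":0}
    - {"x":0,"y":0,"z":-9,"yaw":0}
    - {"x":0,"y":0,"z":-11,"yaw":0}
    - {"x":0,"y":0,"z":-12,"yaw":0}
    - {"x":0,"y":0,"z":-12,"yaw":0}
    - {"x":0,"y":0,"z":-12,"yaw":0}

```text
clock: 5.12
position: [0.5455, -0.3473, 0.1598]
tcp_rot: [0.538, 0.843, 0.0, -0.001]
wrist_force: [0.5, 1.0, -8.0]
width: 0.0321
grip_force: 30.0
```

```bash
python3 go.py .5616 .1919 .16 2.5
```

```text
t 5.12 pos [ 0.5455 -0.3473  0.1598] tooly 24.96 w 0.0321 F [ 0.5  1.  -8. ] j6 -1.11
shift [4.820e+01 2.421e+01 4.000e-02] yaw 22.46
```

>>> jog_arm:
  commands:
    - {"x":3,"y":1.5,"z":-3,"yaw":0}
    - {"x":48.2,"y":24.2,"z":-6,"yaw":22.5}
    - {"x":48.2,"y":24.2,"z":-6,"yaw":22.5}
    - {"x":48.2,"y":24.2,"z":-6,"yaw":22.5}
    - {"x":48.2,"y":24.2,"z":-6,"yaw":22.5}
    - {"x":48.2,"y":24.2,"z":-6,"yaw":22.5}
    - {"x":48.2,"y":24.2,"z":-6,"yaw":22.5}
    - {"x":48.2,"y":24.2,"z":-6,"yaw":22.5}
    - {"x":48.2,"y":24.2,"z":-6,"yaw":22.5}
    - {"x":48.2,"y":24.2,"z":-6,"yaw":22.5}

```text
clock: 5.95
position: [0.5562, 0.0577, 0.2096]
tcp_rot: [0.692, 0.722, -0.002, -0.002]
wrist_force: [1.3, -0.1, -7.7]
width: 0.0316
grip_force: 30.0
```

```bash
python3 go.py .5616 .1919 .22 2.5
```

```text
t 5.95 pos [0.5562 0.0577 0.2096] tooly 2.45 w 0.0316 F [ 1.3 -0.1 -7.7] j6 -0.06
shift [13.39  1.1  -1.04] yaw -0.05
```

>>> jog_arm:
  commands:
    - {"x":4,"y":0.5,"z":0,"yaw":0}
    - {"x":8,"y":0.9,"z":0,"yaw":0}
    - {"x":11,"y":1.0,"z":0,"yaw":0}
    - {"x":12,"y":1.1,"z":3,"yaw":0}
    - {"x":12,"y":1.1,"z":6,"yaw":0}
    - {"x":12,"y":1.1,"z":9,"yaw":0}
    - {"x":12,"y":1.1,"z":10,"yaw":0}
    - {"x":12,"y":1.1,"z":10,"yaw":0}
    - {"x":12,"y":1.1,"z":10,"yaw":0}

```text
clock: 6.7
position: [0.5637, 0.1757, 0.1112]
tcp_rot: [0.692, 0.722, -0.001, -0.001]
wrist_force: [0.4, -0.3, -5.9]
width: 0.0318
grip_force: 30.0
```

```bash
python3 go.py .5616 .1919 .110 2.5
python3 - <<'E'
from h import *
o=np.zeros((500,800,3),np.uint8)
f=grab_frame("top")[:,:,::-1]; o[:,:400]=cv2.resize(f[200:300,200:280],(400,500),interpolation=cv2.INTER_CUBIC)
f=grab_frame("scene")[:,:,::-1]; o[:,400:]=cv2.resize(f[190:290,335:415],(400,500),interpolation=cv2.INTER_CUBIC)
cv2.imwrite("pics/c5.png",o)
E
```

```text
t 6.7 pos [0.5637 0.1757 0.1112] tooly 2.43 w 0.0318 F [ 0.4 -0.3 -5.9] j6 0.14
shift [ 1.62 -0.14  0.12] yaw -0.07
```

View pics/c5.png

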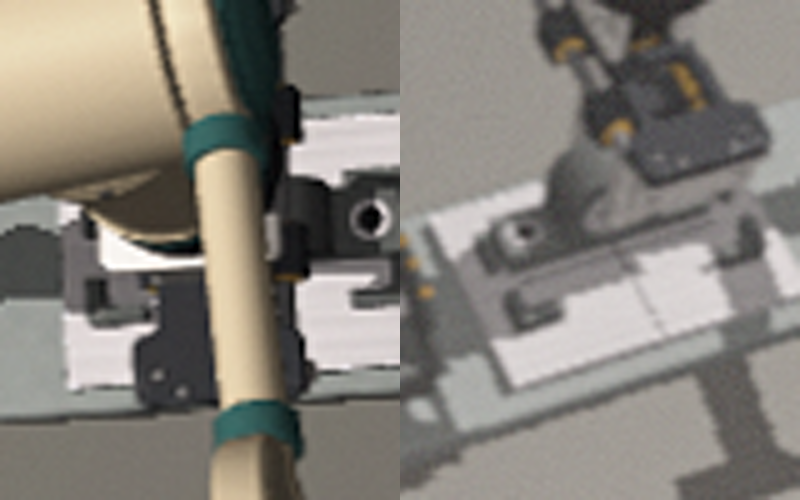

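Both crops show the held block with its near ring visible, at top (274,243) and scene (359.6,236.8). That lets me compare ring and stage in each camera separately.

```bash
cat > rel.py <<'E'
from h import *
from scipy.optimize import least_squares
A=lambda P,s,o:(np.array(P,float)+.5)/s-.5+np.array(o)
D={"top":(A([[207,146],[547,120],[551,342],[218,368],[377,241],[713,91],[730,353]],4.444,[165,195]),np.array([[60,90,30],[60,-90,30],[-60,-90,30],[-60,90,30],[0,0,30],[72.5,-182.5,20],[-72.5,-182.5,20]])/1e3),
"scene":(A([[168,275],[248,436],[437,193],[525,345],[347,310],[20,318]],4.706,[305,175]),np.array([[-60,-90,30],[60,-90,30],[-60,90,30],[60,90,30],[0,0,30],[-72.5,-182.5,20]])/1e3)}
def W(p,L):
    c,s=np.cos(p[2]),np.sin(p[2]); return np.c_[L[:,0]*c-L[:,1]*s+p[0],L[:,0]*s+L[:,1]*c+p[1],L[:,2]]
fit={}
for n,(q,L) in D.items():
    r=least_squares(lambda p:(proj(n,W(p,L))-q).ravel(),[.56,.19,.04]); fit[n]=r.x
    if __name__=="__main__": print(n,r.x.round(4),np.degrees(r.x[2]).round(2),(proj(n,W(r.x,L))-q).round(1).tolist())
if __name__=="__main__":
  rings={"top":A([[370,217]],5,[200,200]),"scene":A([[123,234]],5,[335,190])}
  s=state(); p=s['position']; R=Ro.from_quat(s['tcp_rot']).as_matrix(); th=np.arctan2(R[1,1],R[0,1])
  for n,q in rings.items():
    P=at_z(n,q,p[2]-.0268)[0]; c=P+.045*np.array([-np.sin(th),np.cos(th),0])
    f=fit[n]; d=c[:2]-f[:2]; e=np.array([[np.cos(f[2]),np.sin(f[2])],[-np.sin(f[2]),np.cos(f[2])]])@d
    print(n,"ring",P.round(4),"centre",c.round(4),"minus TCP",(c-p)[:2].round(4),"in stage mm",(e*1e3).round(1))
E
python3 rel.py
```

```text
top [0.5584 0.1907 0.0412] 2.36 [[-0.0, -0.6], [-1.3, -0.2], [0.8, 0.5], [-0.5, -0.2], [0.4, 0.4], [0.1, -0.9], [0.4, 0.9]]
scene [0.5646 0.1935 0.0453] 2.6 [[-0.0, 0.4], [0.3, 0.1], [0.1, 0.0], [0.7, -0.2], [-0.1, 0.1], [-0.9, -0.5]]
top ring [0.5643 0.1274 0.0869] centre [0.5624 0.1724 0.0869] minus TCP [-0.0034 -0.0036] in stage mm [  3.2 -18.4]
scene ring [0.571  0.1286 0.0869] centre [0.5691 0.1736 0.0869] minus TCP [ 0.0033 -0.0024] in stage mm [  3.5 -20.1]
```

>>> jog_arm:
  commands:
    - {"x":1,"y":-0.2,"z":0,"yaw":0}
    - {"x":1.9,"y":-0.33,"z":0.5,"yaw":0}
    - {"x":1.9,"y":-0.33,"z":1.5,"yaw":0}
    - {"x":1.9,"y":-0.33,"z":2.0,"yaw":0}
    - {"x":1.9,"y":-0.33,"z":2.0,"yaw":0}
    - {"x":1.9,"y":-0.33,"z":2.0,"yaw":0}
    - {"x":1.9,"y":-0.33,"z":2.0,"yaw":0}

```text
clock: 7.38
position: [0.5602, 0.1947, 0.092]
tcp_rot: [0.692, 0.722, -0.0, 0.0]
wrist_force: [-0.0, 1.0, -6.5]
width: 0.0318
grip_force: 30.0
```

```bash
python3 go.py .5616 .1919 .09 2.48
python3 - <<'E'
from h import *
o=np.zeros((500,800,3),np.uint8)
f=grab_frame("top")[:,:,::-1]; o[:,:400]=cv2.resize(f[210:270,245:293],(400,500),interpolation=cv2.INTER_CUBIC)
f=grab_frame("scene")[:,:,::-1]; o[:,400:]=cv2.resize(f[205:275,340:396],(400,500),interpolation=cv2.INTER_CUBIC)
cv2.imwrite("pics/c6.png",o)
print([state()['position'].round(4).tolist() for _ in range(2)])
E
```

```text
t 7.38 pos [0.5602 0.1947 0.092 ] tooly 2.45 w 0.0318 F [-0.   1.  -6.5] j6 0.17
shift [-0.29  0.13  0.2 ] yaw -0.03
[[0.5604, 0.1948, 0.0924], [0.5604, 0.1948, 0.0924]]
```

View pics/c6.png

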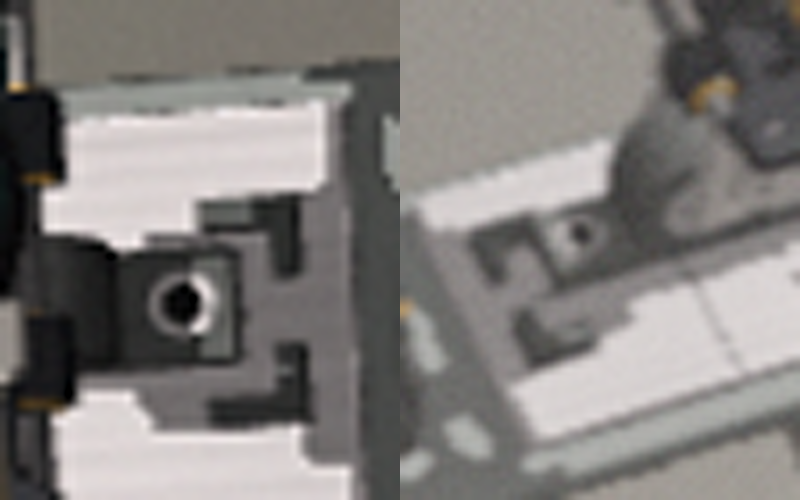

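The ring is at top crop (183,303) and scene crop (178,233), and the block end lies between the -y stops.

```bash
sed -i 's/rings={.*/rings={"top":A([[183,303]],8.333,[245,210]),"scene":A([[178,233]],7.143,[340,205])}/' rel.py; python3 rel.py | grep ring
```

```text
top ring [0.5608 0.1464 0.0656] centre [0.5588 0.1913 0.0656] minus TCP [-0.0016 -0.0034] in stage mm [0.4 0.6]
scene ring [0.5643 0.1486 0.0656] centre [0.5624 0.1936 0.0656] minus TCP [ 0.002  -0.0012] in stage mm [-2.2  0.1]
```

>>> jog_arm:
  commands:
    - {"x":-0.03,"y":0.06,"z":0.5,"yaw":0}
    - {"x":-0.03,"y":0.06,"z":1,"yaw":0}
    - {"x":-0.03,"y":0.06,"z":1.5,"yaw":0}
    - {"x":-0.03,"y":0.06,"z":1.8,"yaw":0}
    - {"x":-0.03,"y":0.06,"z":2.0,"yaw":0}
    - {"x":-0.03,"y":0.06,"z":2.1,"yaw":0}
    - {"x":-0.03,"y":0.06,"z":2.1,"yaw":0}
    - {"x":-0.03,"y":0.06,"z":2.1,"yaw":0}

```text
clock: 8.15
position: [0.5609, 0.1947, 0.0712]
tcp_rot: [0.692, 0.722, 0.0, 0.0]
wrist_force: [-0.6, -0.0, -7.2]
width: 0.032
grip_force: 30.0
```

```bash
python3 go.py .5616 .1919 .071 2.48
```

```text
t 8.15 pos [0.5609 0.1947 0.0712] tooly 2.46 w 0.032 F [-0.6 -0.  -7.2] j6 0.17
shift [-0.28  0.06  0.02] yaw -0.02
```

>>> jog_arm:
  commands:
    - {"x":0,"y":0,"z":0.05,"yaw":0}
    - {"x":0,"y":0,"z":0.1,"yaw":0}
    - {"x":0,"y":0,"z":0.1,"yaw":0}
    - {"x":0,"y":0,"z":0.1,"yaw":0}

```text
clock: 8.48
position: [0.561, 0.1947, 0.0708]
tcp_rot: [0.692, 0.722, 0.0, 0.0]
wrist_force: [-0.2, -0.3, -1.9]
width: 0.0323
grip_force: 30.0
```

>>> jog_arm:
  commands:
    - {"x":0,"y":0,"z":0,"yaw":0}
    - {"x":0,"y":0,"z":0,"yaw":0}
    - {"x":0,"y":0,"z":0,"yaw":0}
    - {"x":0,"y":0,"z":0,"yaw":0}
    - {"x":0,"y":0,"z":0,"yaw":0}
    - {"x":0,"y":0,"z":0,"yaw":0}
  fingers: 80

```text
clock: 8.98
position: [0.5608, 0.1947, 0.0703]
tcp_rot: [0.692, 0.722, 0.0, 0.0]
wrist_force: [0.8, 0.2, 0.5]
width: 0.0636
grip_force: 0.0
```

>>> jog_arm:
  commands:
    - {"x":0,"y":0,"z":-1,"yaw":0}
    - {"x":0,"y":0,"z":-3,"yaw":0}
    - {"x":0,"y":0,"z":-6,"yaw":0}
    - {"x":0,"y":0,"z":-10,"yaw":0}
    - {"x":0,"y":0,"z":-14,"yaw":0}
    - {"x":0,"y":0,"z":-17,"yaw":0}
    - {"x":0,"y":0,"z":-19,"yaw":0}
    - {"x":0,"y":0,"z":-19,"yaw":0}

```text
clock: 9.65
position: [0.5632, 0.1953, 0.2666]
tcp_rot: [0.692, 0.722, 0.005, 0.003]
wrist_force: [-0.1, 0.3, 0.5]
width: 0.0646
grip_force: 0.0
```

```bash
python3 go.py .45 .02 .25 2.48; python3 -c "
from h import *
st=np.array([.5616,.1921]);c,s=np.cos(.0434),np.sin(.0434)
for a in (-.048,-.13): print(a,(st+[c*a+s*.150,s*a-c*.150]).round(4))"
```

```text
t 9.65 pos [0.5632 0.1953 0.2666] tooly 2.46 w 0.0646 F [-0.1  0.3  0.5] j6 0.17
shift [-17.03 -12.08   1.49] yaw -0.02
-0.048 [0.5202 0.0402]
-0.13 [0.4382 0.0366]
```

>>> jog_arm:
  commands:
    - {"x":-4,"y":-2.5,"z":0,"yaw":0}
    - {"x":-8,"y":-5,"z":0,"yaw":0}
    - {"x":-12,"y":-8,"z":0,"yaw":0}
    - {"x":-15.3,"y":-10.2,"z":0,"yaw":0}
    - {"x":-15.3,"y":-10.2,"z":0,"yaw":0}
    - {"x":-15.3,"y":-10.2,"z":0,"yaw":0}
    - {"x":-15.3,"y":-10.2,"z":0,"yaw":0}
  fingers: 255

```text
clock: 10.23
position: [0.4648, 0.0371, 0.2599]
tcp_rot: [0.693, 0.721, 0.0, -0.0]
wrist_force: [-0.1, -0.2, 0.0]
width: 0.0214
grip_force: 0.0
```

```bash
python3 go.py .468 .038 .13 2.48
python3 - <<'E'
from h import *
o=np.zeros((500,800,3),np.uint8)
f=grab_frame("top")[:,:,::-1]; o[:,:400]=cv2.resize(f[200:300,205:285],(400,500),interpolation=cv2.INTER_CUBIC)
f=grab_frame("scene")[:,:,::-1]; o[:,400:]=cv2.resize(f[190:290,335:415],(400,500),interpolation=cv2.INTER_CUBIC)
cv2.imwrite("pics/c7.png",o)
E
```

```text
t 10.23 pos [0.4648 0.0371 0.2599] tooly 2.33 w 0.0214 F [-0.1 -0.2  0. ] j6 -0.11
shift [ 0.07  0.32 12.99] yaw -0.15
```

View pics/c7.png

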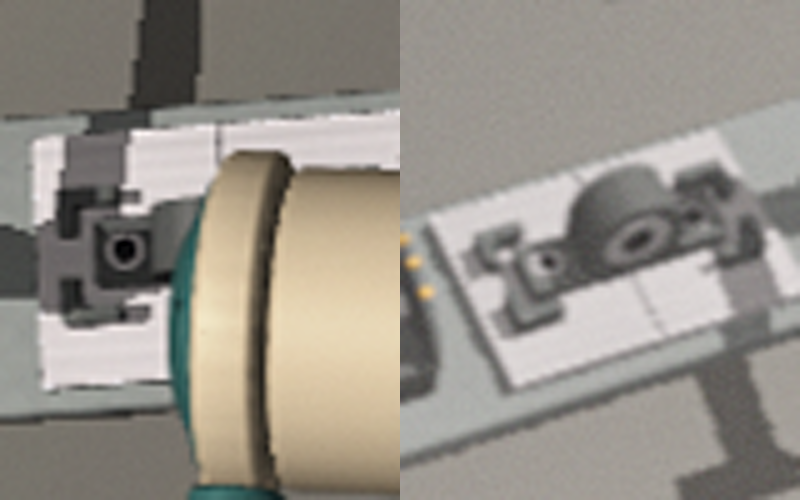

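The block stands upright between the stops. Its rings are at top crop (125,250) for the +y end, and scene crop (148,262) and (292,217) for the -y and +y ends. Now the numeric check in the stage frame.

```bash
python3 - <<'E'
from rel import *
for n,q in(("top",A([[125,250]],5,[205,200])),("scene",A([[148,262],[292,217]],5,[335,190]))):
    f=fit[n]; P=at_z(n,q,.044)[:,:2]-f[:2]; M=np.array([[np.cos(f[2]),np.sin(f[2])],[-np.sin(f[2]),np.cos(f[2])]])
    print(n,(P@M.T*1e3).round(1).tolist())
E
```

```text
top [[0.8, 45.4]]
scene [[-1.0, -44.1], [-0.4, 43.9]]
```

The block is centred within about 1 mm. Next, lower beside the lever with the fingers shut.

>>> jog_arm:
  commands:
    - {"x":0.1,"y":0.3,"z":3,"yaw":0}
    - {"x":0.1,"y":0.3,"z":6,"yaw":0}
    - {"x":0.1,"y":0.3,"z":9,"yaw":0}
    - {"x":0.1,"y":0.3,"z":12,"yaw":0}
    - {"x":0.1,"y":0.3,"z":13,"yaw":0}
    - {"x":0.1,"y":0.3,"z":13,"yaw":0}
    - {"x":0.1,"y":0.3,"z":13,"yaw":0}
  fingers: 255

```text
clock: 10.92
position: [0.4687, 0.0395, 0.1295]
tcp_rot: [0.691, 0.723, -0.0, -0.001]
wrist_force: [0.4, 0.1, 0.8]
width: 0.0005
grip_force: 0.0
```

```bash
python3 -c "
from h import *
st=np.array([.5616,.1921]);c,s=np.cos(.0434),np.sin(.0434)
for a in (-.075,-.0455,-.0095): print(a,(st+[c*a+s*.150,s*a-c*.150]).round(4))"; python3 go.py .5227 .0403 .13 2.48
```

```text
-0.075 [0.4932 0.039 ]
-0.0455 [0.5227 0.0403]
-0.0095 [0.5586 0.0418]
t 10.92 pos [0.4687 0.0395 0.1295] tooly 2.54 w 0.0005 F [0.4 0.1 0.8] j6 -0.11
shift [-0.16  5.4  -0.06] yaw 0.06
```

Push slowly to stand x = -45.5 mm (5.4 cm), watching force.

>>> jog_arm:
  commands:
    - {"x":-0.15,"y":1,"z":0,"yaw":0}
    - {"x":-0.15,"y":2,"z":0,"yaw":0}
    - {"x":-0.15,"y":2.6,"z":0,"yaw":0}
    - {"x":-0.15,"y":3.1,"z":0,"yaw":0}
    - {"x":-0.15,"y":3.6,"z":0,"yaw":0}
    - {"x":-0.15,"y":4.1,"z":0,"yaw":0}
    - {"x":-0.15,"y":4.5,"z":0,"yaw":0}
    - {"x":-0.15,"y":4.5,"z":0,"yaw":0}

```text
clock: 11.58
position: [0.4994, 0.0387, 0.1304]
tcp_rot: [0.691, 0.722, -0.011, -0.01]
wrist_force: [-27.5, -2.0, 24.6]
width: 0.0003
grip_force: 14.3
```

>>> jog_arm:
  commands:
    - {"x":0,"y":0.3,"z":0,"yaw":0}
    - {"x":0,"y":0.6,"z":0,"yaw":0}
    - {"x":0,"y":0.9,"z":0,"yaw":0}
    - {"x":0,"y":0.9,"z":0,"yaw":0}
    - {"x":0,"y":0.9,"z":0,"yaw":0}
    - {"x":0,"y":0.9,"z":0,"yaw":0}

```text
clock: 12.08
position: [0.5034, 0.0391, 0.1308]
tcp_rot: [0.691, 0.722, -0.014, -0.013]
wrist_force: [-35.7, -2.5, 34.2]
width: 0.0006
grip_force: 19.0
```

```bash
cat > lev.py <<'E'
from rel import *
# expected pad pixel per notch against what the network sees
for n in("scene","top"):
    grab_frame(n); f=fit[n]
    for v in(0,.35,.7,1.05):
        a=v-.525; print(n,v,proj(n,W(f,np.array([[.095*np.sin(a),-.15,.05+.095*np.cos(a)]]))).round(1).tolist())
    for t in("lever_pad","gauge_arm"): print(n,t,[(d['centre'],round(d['confidence'],2)) for d in search_frame(n,t)][:2])
E
python3 lev.py; python3 go.py .5586 .0418 .13 2.48
```

```text
scene 0 [[323.1, 220.8]]
scene 0.35 [[327.7, 227.2]]
scene 0.7 [[332.6, 237.0]]
scene 1.05 [[337.1, 249.1]]
scene lever_pad [([328.6, 239.4], 0.82)]
scene gauge_arm [([442.1, 227.1], 0.68)]
top 0 [[312.4, 261.0]]
top 0.35 [[311.2, 246.0]]
top 0.7 [[310.2, 230.7]]
top 1.05 [[309.6, 217.4]]
top lever_pad []
top gauge_arm [([180.9, 211.8], 0.63)]
t 12.38 pos [0.5056 0.0393 0.131 ] tooly 2.52 w 0.0011 F [-32.2  -0.8  24.5] j6 -0.1
shift [ 0.01  5.31 -0.08] yaw 0.04
```

Force is rising on the fingertips (35 N) without a snap, so I'm reading the line of action and taking my last picture before pushing further.

```bash
python3 - <<'E'
from h import *
s=state(); print(s['wrist_force'],s['ft_torque'],s['position'],Ro.from_quat(s['tcp_rot']).as_matrix()[:,2],s['grip_force'])
o=np.zeros((480,800,3),np.uint8)
f=grab_frame("scene")[:,:,::-1]; o[:,:480]=cv2.resize(f[190:280,285:375],(480,480),interpolation=cv2.INTER_CUBIC)
f=grab_frame("top")[:,:,::-1]; o[:,480:]=cv2.resize(f[200:290,290:350],(320,480),interpolation=cv2.INTER_CUBIC)
cv2.imwrite("pics/c8.png",o)
s=state(); print(s['clock'],s['wrist_force'],s['position'])
E
```

```text
[-32.15934585  -0.83447665  24.53411387] [-0.27510559  5.39283434 -0.03121899] [0.50556371 0.03934801 0.13095377] [-3.35166997e-02 -8.38362187e-04 -9.99437806e-01] 16.705495789647102
12.4833 [-31.57131832  -1.52678557  29.22628421] [0.50626455 0.03942058 0.13096103]
```

View pics/c8.png

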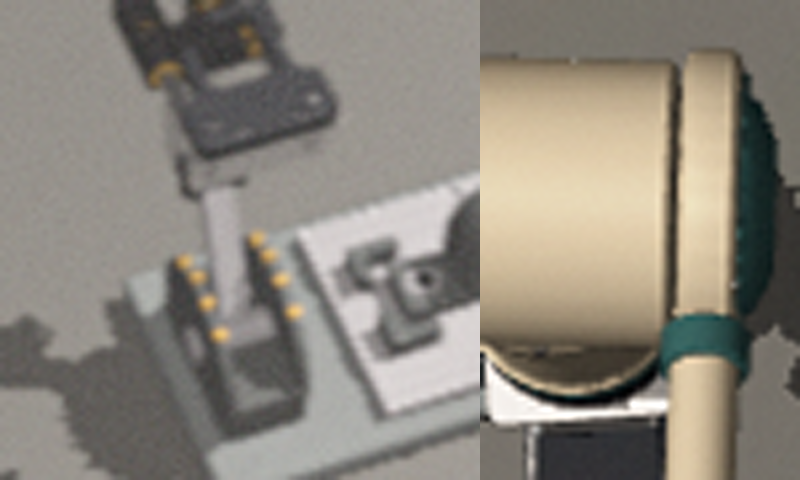

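The picture shows the fingers against the pad, with the lever barely turned. The force points back and up, so friction of the rising pad on the fingers is braking it. I'll raise the tool along the pad's arc.

>>> jog_arm:
  commands:
    - {"x":0,"y":0,"z":-0.3,"yaw":0}
    - {"x":0,"y":0,"z":-0.6,"yaw":0}
    - {"x":0,"y":0,"z":-0.9,"yaw":0}
    - {"x":0,"y":0,"z":-1.2,"yaw":0}
    - {"x":0,"y":0,"z":-1.2,"yaw":0}
    - {"x":0,"y":0,"z":-1.2,"yaw":0}

```text
clock: 12.98
position: [0.511, 0.0396, 0.1384]
tcp_rot: [0.692, 0.722, -0.009, -0.009]
wrist_force: [-15.0, -0.5, -5.0]
width: 0.0005
grip_force: 7.3
```

```bash
python3 lev.py | grep -v "0\.\|1.05"; python3 lev.py | grep "_"; python3 go.py .5586 .0418 .14 2.48
```

```text
top 0 [[312.4, 261.0]]
scene lever_pad [([327.5, 239.9], 0.63)]
scene gauge_arm [([434.2, 221.2], 0.83)]
top lever_pad [([244.9, 249.8], 0.5)]
top gauge_arm [([187.3, 216.6], 0.91)]
t 13.58 pos [0.5155 0.0398 0.1401] tooly 2.47 w 0.0003 F [-9.9  0.4 -3.5] j6 -0.1
shift [ 0.02  4.32 -0.06] yaw -0.01
```

>>> jog_arm:
  commands:
    - {"x":0,"y":0.1,"z":-0.1,"yaw":0}
    - {"x":0,"y":0.2,"z":-0.1,"yaw":0}
    - {"x":0,"y":0.2,"z":-0.1,"yaw":0}
    - {"x":0,"y":0.2,"z":-0.1,"yaw":0}
    - {"x":0,"y":0.2,"z":-0.1,"yaw":0}
    - {"x":0,"y":0.2,"z":-0.1,"yaw":0}

```text
clock: 14.08
position: [0.519, 0.0399, 0.1416]
tcp_rot: [0.692, 0.722, -0.004, -0.005]
wrist_force: [-7.2, 0.6, -2.3]
width: 0.0006
grip_force: 3.8
```

```bash
cat > g.py <<'E'
from rel import *
for n in("scene","top"):
    grab_frame(n); f=fit[n]
    m=[d['region'] for d in masks_of(n,"gauge_arm")][:1]
    if not m: continue
    m=m[0]; print(n,np.argwhere(m).mean(0)[::-1].round(1), "dial pred",[(v,proj(n,W(f,np.array([[.15*np.cos(2*v),.15-.15*np.sin(2*v),.16]])))[0].round(0).tolist()) for v in(0,.1,.2,.35,.5,.7)])
    for v in np.arange(0,1.06,.05):
        L=np.array([[r*np.cos(2*v),.15-r*np.sin(2*v),.125+(.035 if r>.13 else 0)] for r in(.05,.07,.09,.11,.14,.15,.16)])
        q=proj(n,W(f,L)).round().astype(int); h=m[q[:,1],q[:,0]].mean(); print((round(v,2),round(h,2)),end=" ")
    print()
E
python3 g.py; python3 go.py .5586 .0418 .14 2.48
```

```text
scene [431.2 223.7] dial pred [(0, [464.0, 239.0]), (0.1, [453.0, 242.0]), (0.2, [441.0, 243.0]), (0.35, [423.0, 240.0]), (0.5, [406.0, 233.0]), (0.7, [389.0, 219.0])]
(np.float64(0.0), np.float64(0.0)) (np.float64(0.05), np.float64(0.0)) (np.float64(0.1), np.float64(0.0)) (np.float64(0.15), np.float64(0.0)) (np.float64(0.2), np.float64(0.29)) (np.float64(0.25), np.float64(1.0)) (np.float64(0.3), np.float64(1.0)) (np.float64(0.35), np.float64(1.0)) (np.float64(0.4), np.float64(0.71)) (np.float64(0.45), np.float64(0.0)) (np.float64(0.5), np.float64(0.0)) (np.float64(0.55), np.float64(0.0)) (np.float64(0.6), np.float64(0.0)) (np.float64(0.65), np.float64(0.0)) (np.float64(0.7), np.float64(0.0)) (np.float64(0.75), np.float64(0.0)) (np.float64(0.8), np.float64(0.0)) (np.float64(0.85), np.float64(0.0)) (np.float64(0.9), np.float64(0.0)) (np.float64(0.95), np.float64(0.0)) (np.float64(1.0), np.float64(0.0)) (np.float64(1.05), np.float64(0.0)) 
top [189.8 218.1] dial pred [(0, [168.0, 179.0]), (0.1, [182.0, 179.0]), (0.2, [195.0, 182.0]), (0.35, [213.0, 191.0]), (0.5, [227.0, 206.0]), (0.7,
[... 218 characters left out ...]
p.float64(1.0)) (np.float64(0.3), np.float64(1.0)) (np.float64(0.35), np.float64(1.0)) (np.float64(0.4), np.float64(0.29)) (np.float64(0.45), np.float64(0.0)) (np.float64(0.5), np.float64(0.0)) (np.float64(0.55), np.float64(0.0)) (np.float64(0.6), np.float64(0.0)) (np.float64(0.65), np.float64(0.0)) (np.float64(0.7), np.float64(0.0)) (np.float64(0.75), np.float64(0.0)) (np.float64(0.8), np.float64(0.0)) (np.float64(0.85), np.float64(0.0)) (np.float64(0.9), np.float64(0.0)) (np.float64(0.95), np.float64(0.0)) (np.float64(1.0), np.float64(0.0)) (np.float64(1.05), np.float64(0.0)) 
t 14.28 pos [0.5202 0.0399 0.1419] tooly 2.46 w 0.0007 F [-6.4  0.6 -1.5] j6 -0.1
shift [0.02 3.85 0.16] yaw -0.02
```

The lever is near 0.3 and settling. I back off and let it rest in the first notch.

>>> jog_arm:
  commands:
    - {"x":0,"y":-0.8,"z":0,"yaw":0}
    - {"x":0,"y":-1.5,"z":0,"yaw":0}
    - {"x":0,"y":-1.5,"z":0,"yaw":0}
    - {"x":0,"y":-1.5,"z":0,"yaw":0}
    - {"x":0,"y":-1.5,"z":0,"yaw":0}
    - {"x":0,"y":-1.5,"z":0,"yaw":0}
    - {"x":0,"y":-1.5,"z":0,"yaw":0}
    - {"x":0,"y":-1.5,"z":0,"yaw":0}
    - {"x":0,"y":-1.5,"z":0,"yaw":0}
    - {"x":0,"y":-1.5,"z":0,"yaw":0}

```text
clock: 15.12
position: [0.5094, 0.0388, 0.1431]
tcp_rot: [0.692, 0.722, -0.0, 0.0]
wrist_force: [0.4, 1.5, 0.3]
width: 0.0007
grip_force: 0.0
```

```bash
sed -i 's/print((round(v,2),round(h,2)),end=" ")/h>.4 and print(round(float(v),2),round(float(h),2),end="; ")/' g.py; python3 g.py; python3 go.py .5586 .0418 .14 2.48
```

```text
scene [429.9 222.5] dial pred [(0, [464.0, 239.0]), (0.1, [453.0, 242.0]), (0.2, [441.0, 243.0]), (0.35, [423.0, 240.0]), (0.5, [406.0, 233.0]), (0.7, [389.0, 219.0])]
0.25 0.86; 0.3 1.0; 0.35 1.0; 0.4 1.0; 0.45 0.57; 
top [191.1 217.9] dial pred [(0, [168.0, 179.0]), (0.1, [182.0, 179.0]), (0.2, [195.0, 182.0]), (0.35, [213.0, 191.0]), (0.5, [227.0, 206.0]), (0.7, [238.0, 230.0])]
0.25 0.86; 0.3 1.0; 0.35 1.0; 0.4 0.43; 
t 15.32 pos [0.5093 0.0388 0.1431] tooly 2.46 w 0.0003 F [ 0.1  0.6 -0.4] j6 -0.1
shift [0.09 4.94 0.31] yaw -0.02
```

The lever rests at about 0.35 with no contact. Second push.

>>> jog_arm:
  commands:
    - {"x":0,"y":0.8,"z":0.6,"yaw":0}
    - {"x":0,"y":1.6,"z":0.6,"yaw":0}
    - {"x":0,"y":2.2,"z":0.6,"yaw":0}
    - {"x":0,"y":2.6,"z":0.5,"yaw":0}
    - {"x":0,"y":3.0,"z":0.4,"yaw":0}
    - {"x":0,"y":3.4,"z":0.3,"yaw":0}
    - {"x":0,"y":3.8,"z":0.2,"yaw":0}
    - {"x":0,"y":4.2,"z":0.1,"yaw":0}
    - {"x":0,"y":4.5,"z":0.1,"yaw":0}
    - {"x":0,"y":4.5,"z":0.1,"yaw":0}

```text
clock: 16.15
position: [0.534, 0.04, 0.1394]
tcp_rot: [0.691, 0.722, -0.016, -0.015]
wrist_force: [-33.5, -3.2, 19.0]
width: 0.0004
grip_force: 17.4
```

```bash
python3 g.py; python3 go.py .5586 .0418 .14 2.48
```

```text
scene [422.2 219.5] dial pred [(0, [464.0, 239.0]), (0.1, [453.0, 242.0]), (0.2, [441.0, 243.0]), (0.35, [423.0, 240.0]), (0.5, [406.0, 233.0]), (0.7, [389.0, 219.0])]
0.4 0.57; 0.45 1.0; 0.5 1.0; 0.55 1.0; 
top [197.4 224.5] dial pred [(0, [168.0, 179.0]), (0.1, [182.0, 179.0]), (0.2, [195.0, 182.0]), (0.35, [213.0, 191.0]), (0.5, [227.0, 206.0]), (0.7, [238.0, 230.0])]
0.4 1.0; 0.45 1.0; 0.5 1.0; 0.55 0.43; 
t 16.35 pos [0.5373 0.0401 0.1399] tooly 2.52 w 0.0006 F [-29.2  -1.8  17.2] j6 -0.09
shift [ 0.08  2.13 -0.08] yaw 0.04
```

>>> jog_arm:
  commands:
    - {"x":0,"y":0,"z":-0.1,"yaw":0}
    - {"x":0,"y":0,"z":-0.2,"yaw":0}
    - {"x":0,"y":0,"z":-0.2,"yaw":0}
    - {"x":0,"y":0,"z":-0.2,"yaw":0}
    - {"x":0,"y":0,"z":-0.2,"yaw":0}
    - {"x":0,"y":0,"z":-0.2,"yaw":0}

```text
clock: 16.85
position: [0.543, 0.0404, 0.1408]
tcp_rot: [0.691, 0.722, -0.009, -0.009]
wrist_force: [-16.3, -2.3, 1.6]
width: 0.0004
grip_force: 8.5
```

```bash
python3 g.py; python3 go.py .5586 .0418 .14 2.48
```

```text
scene [417.1 217.7] dial pred [(0, [464.0, 239.0]), (0.1, [453.0, 242.0]), (0.2, [441.0, 243.0]), (0.35, [423.0, 240.0]), (0.5, [406.0, 233.0]), (0.7, [389.0, 219.0])]
0.5 0.71; 0.55 1.0; 0.6 1.0; 0.65 1.0; 0.7 0.43; 
top [199.4 229.2] dial pred [(0, [168.0, 179.0]), (0.1, [182.0, 179.0]), (0.2, [195.0, 182.0]), (0.35, [213.0, 191.0]), (0.5, [227.0, 206.0]), (0.7, [238.0, 230.0])]
0.5 1.0; 0.55 1.0; 0.6 0.57; 
t 17.05 pos [0.5447 0.0405 0.141 ] tooly 2.49 w 0.001 F [-13.7  -2.4   1.1] j6 -0.09
shift [0.07 1.4  0.07] yaw 0.01
```

>>> jog_arm:
  commands:
    - {"x":0,"y":0,"z":0,"yaw":0}
    - {"x":0,"y":0,"z":0,"yaw":0}
    - {"x":0,"y":0,"z":0,"yaw":0}
    - {"x":0,"y":0,"z":0,"yaw":0}
    - {"x":0,"y":0,"z":0,"yaw":0}
    - {"x":0,"y":0,"z":0,"yaw":0}

```text
clock: 17.55
position: [0.5479, 0.0406, 0.1412]
tcp_rot: [0.692, 0.722, -0.006, -0.006]
wrist_force: [-9.3, -1.0, -3.0]
width: 0.0006
grip_force: 4.3
```

```bash
python3 g.py; python3 go.py .5586 .0418 .14 2.48
```

```text
scene [415.3 215.6] dial pred [(0, [464.0, 239.0]), (0.1, [453.0, 242.0]), (0.2, [441.0, 243.0]), (0.35, [423.0, 240.0]), (0.5, [406.0, 233.0]), (0.7, [389.0, 219.0])]
0.55 0.57; 0.6 1.0; 0.65 1.0; 0.7 1.0; 0.75 0.43; 
top [202.1 231.1] dial pred [(0, [168.0, 179.0]), (0.1, [182.0, 179.0]), (0.2, [195.0, 182.0]), (0.35, [213.0, 191.0]), (0.5, [227.0, 206.0]), (0.7, [238.0, 230.0])]
0.5 0.57; 0.55 1.0; 0.6 1.0; 0.65 0.71; 
t 17.75 pos [0.5489 0.0406 0.1413] tooly 2.47 w 0.0005 F [-7.2 -0.8 -3.3] j6 -0.09
shift [0.08 0.97 0.11] yaw -0.01
```

>>> jog_arm:
  commands:
    - {"x":0,"y":-1,"z":0,"yaw":0}
    - {"x":0,"y":-2.5,"z":0,"yaw":0}
    - {"x":0,"y":-4,"z":0,"yaw":0}
    - {"x":0,"y":-6,"z":0,"yaw":0}
    - {"x":0,"y":-8,"z":0,"yaw":0}
    - {"x":0,"y":-10,"z":-2,"yaw":0}
    - {"x":0,"y":-10,"z":-6,"yaw":0}
    - {"x":0,"y":-10,"z":-9,"yaw":0}
    - {"x":0,"y":-10,"z":-9,"yaw":0}
    - {"x":0,"y":-10,"z":-9,"yaw":0}

```text
clock: 18.58
position: [0.4562, 0.0364, 0.2362]
tcp_rot: [0.692, 0.722, 0.002, 0.002]
wrist_force: [0.3, 0.0, -0.3]
width: 0.0007
grip_force: 0.0
```

```bash
python3 g.py; python3 go.py .45 .04 .23 2.48; python3 - <<'E'
from rel import *
d=search_frame("scene","lever_pad"); print([(x['centre'],x['confidence']) for x in d][:2])
f=grab_frame("scene")
m=[x for x in masks_of("scene","pillow_block")]
for x in m: print(np.round(x['centre']),x['confidence'])
fit0=fit["scene"]; print("block px expected",proj("scene",W(fit0,np.array([[0,0,.055]]))))
E
```

```text
scene [415.2 215.4] dial pred [(0, [464.0, 239.0]), (0.1, [453.0, 242.0]), (0.2, [441.0, 243.0]), (0.35, [423.0, 240.0]), (0.5, [406.0, 233.0]), (0.7, [389.0, 219.0])]
0.55 0.43; 0.6 1.0; 0.65 1.0; 0.7 1.0; 0.75 0.43; 
top [202.3 231.6] dial pred [(0, [168.0, 179.0]), (0.1, [182.0, 179.0]), (0.2, [195.0, 182.0]), (0.35, [213.0, 191.0]), (0.5, [227.0, 206.0]), (0.7, [238.0, 230.0])]
0.55 1.0; 0.6 1.0; 0.65 0.57; 
t 18.78 pos [0.4537 0.0365 0.2327] tooly 2.46 w 0.0005 F [ 0.2 -0.1  0.7] j6 -0.12
shift [ 0.37 -0.35  0.27] yaw -0.02
[([331.1, 240.6], 0.76), ([285.7, 341.8], 0.26)]
[141. 241.] 0.88
[375. 235.] 0.75
[211. 242.] 0.55
block px expected [[379.30912564 235.35469094]]
```

>>> jog_arm:
  commands:
    - {"x":0,"y":0,"z":0,"yaw":0}
    - {"x":0,"y":0,"z":0,"yaw":0}
    - {"x":0,"y":0,"z":0,"yaw":0}
    - {"x":0,"y":0,"z":0,"yaw":0}
    - {"x":0,"y":0,"z":0,"yaw":0}
    - {"x":0,"y":0,"z":0,"yaw":0}

```text
clock: 19.43
position: [0.4544, 0.0364, 0.2342]
tcp_rot: [0.692, 0.722, 0.0, 0.0]
wrist_force: [-0.5, 0.7, 0.0]
width: 0.0003
grip_force: 0.0
```

```bash
python3 - <<'E'
from rel import *
f=fit["top"]; M=np.array([[np.cos(f[2]),np.sin(f[2])],[-np.sin(f[2]),np.cos(f[2])]])
im0=cv2.imread("pics/top0.png"); im1=grab_frame("top")[:,:,::-1].copy()
# what changed: dial/arm pixels now present that were not in the first picture, and the reverse
d=cv2.absdiff(im0,im1).max(2)
def bright(im): return (im.min(2)>150)
for nm,b,zs in(("start",bright(im0)&(d>40),.18),("now",bright(im1)&(d>25),.18)):
    yx=np.argwhere(b); P=at_z("top",yx[:,::-1],.135)[:,:2]-f[:2]; P=P@M.T-[0,.15]
    r=np.hypot(*P.T); k=(r>.04)&(r<.12)&(P[:,0]>-.03)
    a=np.arctan2(P[k,1],P[k,0]); print(nm,"arm",k.sum(),np.median(a).round(3),(-np.median(a)/2).round(3),np.percentile(a,[5,95]).round(2))
m=masks_of("top","gauge_arm")
if m:
    yx=np.argwhere(m[0]['region']); P=(at_z("top",yx[:,::-1],.135)[:,:2]-f[:2])@M.T-[0,.15]; r=np.hypot(*P.T)
    for lo,hi in((.05,.08),(.08,.11),(.12,.19)):
        k=(r>lo)&(r<hi); a=np.arctan2(P[k,1],P[k,0]); print("mask",lo,k.sum(),np.median(a).round(3))
E
python3 g.py | grep -v pred
```

```text
start arm 374 -0.091 0.046 [-1.4  0.1]
now arm 338 -1.15 0.575 [-1.38 -0.97]
mask 0.05 200 -1.099
mask 0.08 152 -1.187
mask 0.12 366 -1.168
0.55 0.43; 0.6 1.0; 0.65 1.0; 0.7 0.86; 0.75 0.43; 
0.55 1.0; 0.6 1.0; 0.65 0.57;
```

```bash
python3 - <<'E'
from rel import *
f=fit["top"]; M=np.array([[np.cos(f[2]),np.sin(f[2])],[-np.sin(f[2]),np.cos(f[2])]])
im0=cv2.imread("pics/top0.png"); im1=grab_frame("top")[:,:,::-1].copy()
d=cv2.absdiff(im0,im1).max(2)
for z in(.125,.14):
  for nm,im in(("start",im0),("now",im1)):
    yx=np.argwhere((im.min(2)>150)&(d>30)); P=(at_z("top",yx[:,::-1],z)[:,:2]-f[:2])@M.T-[0,.15]; r=np.hypot(*P.T); a=np.arctan2(P[:,1],P[:,0])
    for lo,hi in((.03,.06),(.06,.09),(.09,.115),(.13,.19)):
        k=(r>lo)&(r<hi)&((a>-.6)&(a<.6) if nm=="start" else (a<-.8)&(a>-2)); print(z,nm,lo,k.sum(),np.median(a[k]).round(3),P[k].mean(0).round(3))
# template match of the dial
t=im0[165:192,163:194]; R=cv2.matchTemplate(im1[:300,150:300],t,cv2.TM_CCOEFF_NORMED); _,v,_,l=cv2.minMaxLoc(R); c=np.array([l[0]+150+15.,l[1]+13.])
print(v,c,(at_z("top",[[178,178],c],.17)[:,:2]-f[:2])@M.T-[0,.15])
o=np.hstack([im0[140:300,140:340],im1[140:300,140:340]]); cv2.imwrite("pics/c9.png",o)
E
for k in 1 2 3; do :; done; python3 - <<'E'
from station import *
import cv2
cv2.imwrite('pics/s9.png',grab_frame('scene')[:,:,::-1])
E
```

```text
0.125 start 0.03 117 0.106 [0.044 0.005]
0.125 start 0.06 119 -0.004 [ 0.075 -0.001]
0.125 start 0.09 94 -0.053 [ 0.103 -0.006]
0.125 start 0.13 212 -0.029 [ 0.157 -0.004]
0.125 now 0.03 94 -1.031 [ 0.023 -0.041]
0.125 now 0.06 118 -1.109 [ 0.033 -0.067]
0.125 now 0.09 107 -1.163 [ 0.037 -0.098]
0.125 now 0.13 379 -1.727 [ 0.005 -0.149]
0.14 start 0.03 114 -0.033 [ 0.044 -0.001]
0.14 start 0.06 119 -0.083 [ 0.074 -0.006]
0.14 start 0.09 94 -0.104 [ 0.102 -0.011]
0.14 start 0.13 194 -0.058 [ 0.156 -0.008]
0.14 now 0.03 93 -1.093 [ 0.021 -0.042]
0.14 now 0.06 121 -1.166 [ 0.029 -0.069]
0.14 now 0.09 97 -1.169 [ 0.035 -0.098]
0.14 now 0.13 379 -1.496 [ 0.006 -0.15 ]
0.5744934678077698 [165. 247.] [[ 1.47207440e-01 -2.46362157e-02]
 [-1.46536917e-04  7.70933940e-03]]
```

```bash
python3 - <<'E'
from rel import *
for n in("top","scene"):
  f=fit[n]; M=np.array([[np.cos(f[2]),np.sin(f[2])],[-np.sin(f[2]),np.cos(f[2])]])
  im0=cv2.imread(f"pics/{n}0.png"); im1=grab_frame(n)[:,:,::-1].copy()
  m=masks_of(n,"gauge_arm")[0]['region'].astype(np.uint8)
  # dial = thick part of the mask: distance transform peak(s)
  D=cv2.distanceTransform(m,cv2.DIST_L2,5); ys,xs=np.where(D>D.max()-1); print(n,"dial px",xs.mean(),ys.mean(),D.max())
  for z in(.155,.17,.19): 
    p=(at_z(n,[[xs.mean(),ys.mean()]],z)[0,:2]-f[:2])@M.T-[0,.15]; print(z,p.round(3),np.arctan2(p[1],p[0]).round(3))
  for v in(.6,.65,.7):
    a=-.17-2*v; print(v,proj(n,W(f,np.array([[.15*np.cos(a),.15+.15*np.sin(a),z] for z in(.16,.19)]))).round(1).tolist())
  # ascii of mask
  Y,X=np.where(m); print(X.min(),X.max(),Y.min(),Y.max())
  for y in range(Y.min(),Y.max()+1,3): print(y,''.join('#' if m[y,x] else '.' for x in range(X.min(),X.max()+1,2)))
E
```

```text
top dial px 232.9 221.0 8.4
0.155 [ 0.048 -0.137] -1.236
0.17 [ 0.045 -0.14 ] -1.26
0.19 [ 0.041 -0.143] -1.291
0.6 [[237.6, 228.5], [234.9, 226.3]]
0.65 [[239.0, 235.3], [236.3, 233.3]]
0.7 [[239.6, 242.2], [237.0, 240.4]]
158 243 206 259
206 ...................................###.....
209 ..................................#####....
212 ..................................######...
215 ..................................#######..
218 ..................................########.
221 ...............................############
224 ....#......................################
227 .######.................###################
230 ########............##############...#####.
233 .######.........###############............
236 ..#####......###############...............
239 .....####################..................
242 ........#############......................
245 .........#########.........................
248 .........#####.............................
251 .........####..............................
254 ...##########..............................
257 ....#######.............................
[... 176 characters left out ...]
216.0], [388.3, 208.8]]
0.7 [[384.0, 211.8], [385.4, 204.5]]
386 452 192 239
192 .....................#............
195 ....................###...........
198 ....................####...##.....
201 ...................##########.....
204 .................###############..
207 ...............###################
210 .............############..######.
213 ...........#########........#####.
216 ..################...........##...
219 ################..................
222 ##############....................
225 ############......................
228 .##########.......................
231 ..#########.......................
234 ...#######........................
237 ...####...........................
```

Both cameras and the finger position agree that the lever is only at about 0.53, stuck near the crest, with the gauge at about -1.24 rad instead of -1.57. I'll push it further.

>>> jog_arm:
  commands:
    - {"x":0.3,"y":0,"z":3,"yaw":0}
    - {"x":0.3,"y":0,"z":6,"yaw":0}
    - {"x":0.3,"y":0,"z":9,"yaw":0}
    - {"x":0.3,"y":2,"z":9.5,"yaw":0}
    - {"x":0.3,"y":5,"z":9.5,"yaw":0}
    - {"x":0.3,"y":7.5,"z":9.5,"yaw":0}
    - {"x":0.3,"y":8.5,"z":9.5,"yaw":0}
    - {"x":0.3,"y":9.3,"z":9.5,"yaw":0}
    - {"x":0.3,"y":9.8,"z":9.5,"yaw":0}
    - {"x":0.3,"y":9.8,"z":9.5,"yaw":0}

```text
clock: 20.87
position: [0.5495, 0.0435, 0.1388]
tcp_rot: [0.692, 0.722, -0.002, -0.002]
wrist_force: [-3.5, -0.3, 1.1]
width: 0.0004
grip_force: 1.4
```

```bash
cat > ang.py <<'E'
from rel import *
for n,z in(("top",.155),("scene",.155)):
  f=fit[n]; M=np.array([[np.cos(f[2]),np.sin(f[2])],[-np.sin(f[2]),np.cos(f[2])]])
  grab_frame(n); r=masks_of(n,"gauge_arm")
  if not r: continue
  m=r[0]['region'].astype(np.uint8); D=cv2.distanceTransform(m,cv2.DIST_L2,5); ys,xs=np.where(D>D.max()-1)
  p=(at_z(n,[[xs.mean(),ys.mean()]],z)[0,:2]-f[:2])@M.T-[0,.15]; a=np.arctan2(p[1],p[0]); print(n,xs.mean().round(1),ys.mean().round(1),p.round(3),"arm",a.round(3),"v~",((-a-.17)/2).round(3))
E
python3 ang.py; python3 go.py .5626 .042 .139 2.48
```

```text
top 232.8 221.6 [ 0.046 -0.136] arm -1.243 v~ 0.537
scene 396.5 225.2 [ 0.047 -0.136] arm -1.237 v~ 0.534
t 21.07 pos [0.5499 0.0435 0.1388] tooly 2.46 w 0.0004 F [-4.4 -1.  -0.8] j6 -0.09
shift [-0.21  1.26 -0.02] yaw -0.02
```

>>> jog_arm:
  commands:
    - {"x":-0.1,"y":0.3,"z":0,"yaw":0}
    - {"x":-0.1,"y":0.6,"z":0,"yaw":0}
    - {"x":-0.1,"y":0.8,"z":0,"yaw":0}
    - {"x":-0.1,"y":0.8,"z":0,"yaw":0}
    - {"x":-0.1,"y":0.8,"z":0,"yaw":0}
    - {"x":-0.1,"y":0.8,"z":0,"yaw":0}

```text
clock: 21.57
position: [0.5537, 0.0436, 0.1389]
tcp_rot: [0.692, 0.722, -0.004, -0.005]
wrist_force: [-11.3, 0.4, 6.1]
width: 0.0003
grip_force: 5.9
```

```bash
python3 ang.py; python3 go.py .5626 .042 .139 2.48
```

```text
top 235.2 226.8 [ 0.035 -0.141] arm -1.329 v~ 0.58
scene 391.9 220.8 [ 0.03  -0.141] arm -1.359 v~ 0.594
t 21.77 pos [0.5549 0.0437 0.1389] tooly 2.46 w 0.0006 F [-10.7   0.4   4.5] j6 -0.09
shift [-0.2   0.76 -0.02] yaw -0.02
```

>>> jog_arm:
  commands:
    - {"x":0,"y":0.3,"z":0,"yaw":0}
    - {"x":0,"y":0.5,"z":0,"yaw":0}
    - {"x":0,"y":0.5,"z":0,"yaw":0}
    - {"x":0,"y":0.5,"z":0,"yaw":0}
    - {"x":0,"y":0.5,"z":0,"yaw":0}
    - {"x":0,"y":0.5,"z":0,"yaw":0}
    - {"x":0,"y":0.5,"z":0,"yaw":0}
    - {"x":0,"y":0.5,"z":0,"yaw":0}

```text
clock: 22.43
position: [0.5597, 0.0439, 0.1388]
tcp_rot: [0.692, 0.722, -0.003, -0.004]
wrist_force: [-9.2, 1.2, 4.4]
width: 0.0001
grip_force: 4.9
```

```bash
python3 ang.py; python3 go.py .5626 .042 .139 2.48
```

```text
top 236.8 235.8 [ 0.015 -0.144] arm -1.466 v~ 0.648
scene 387.4 215.9 [ 0.012 -0.145] arm -1.489 v~ 0.659
t 22.63 pos [0.5607 0.0439 0.1387] tooly 2.46 w 0.0003 F [-8.4  0.7  1.7] j6 -0.09
shift [-0.2   0.19 -0.03] yaw -0.02
```

>>> jog_arm:
  commands:
    - {"x":0,"y":0.2,"z":0,"yaw":0}
    - {"x":0,"y":0.2,"z":0,"yaw":0}
    - {"x":0,"y":0.2,"z":0,"yaw":0}
    - {"x":0,"y":0.2,"z":0,"yaw":0}
    - {"x":0,"y":0.2,"z":0,"yaw":0}
    - {"x":0,"y":0.2,"z":0,"yaw":0}

```text
clock: 23.13
position: [0.563, 0.044, 0.1386]
tcp_rot: [0.692, 0.722, -0.002, -0.003]
wrist_force: [-6.4, 0.4, 1.6]
width: 0.0001
grip_force: 3.6
```

```bash
python3 ang.py; python3 go.py .5626 .042 .139 2.48
```

```text
scene 386.0 213.8 [ 0.005 -0.146] arm -1.539 v~ 0.685
t 23.33 pos [0.5636 0.0441 0.1385] tooly 2.46 w 0.0005 F [-6.3  1.8 -0.8] j6 -0.09
shift [-0.2  -0.11 -0.05] yaw -0.02
```

>>> jog_arm:
  commands:
    - {"x":0,"y":-1,"z":0,"yaw":0}
    - {"x":0,"y":-3,"z":0,"yaw":0}
    - {"x":0,"y":-6,"z":0,"yaw":0}
    - {"x":0,"y":-9,"z":-1,"yaw":0}
    - {"x":0,"y":-12,"z":-4,"yaw":0}
    - {"x":0,"y":-12,"z":-8,"yaw":0}
    - {"x":0,"y":-12,"z":-10,"yaw":0}
    - {"x":0,"y":-12,"z":-10,"yaw":0}
    - {"x":0,"y":-12,"z":-10,"yaw":0}
    - {"x":0,"y":-12,"z":-10,"yaw":0}

```text
clock: 24.17
position: [0.4471, 0.0381, 0.2387]
tcp_rot: [0.692, 0.722, 0.0, 0.0]
wrist_force: [-0.1, 0.1, 0.2]
width: 0.0005
grip_force: 0.0
```

```bash
python3 ang.py; python3 ang.py; python3 go.py .45 .04 .23 2.48; python3 - <<'E'
from h import *
# block moved since release? compare a block patch in scene with the picture c7's moment
c7=cv2.imread("pics/c7.png")[:,400:]; now=grab_frame("scene")[:,:,::-1][190:290,335:415]
a=cv2.resize(c7,(80,100),interpolation=cv2.INTER_AREA)[48:62,22:38]; r=cv2.matchTemplate(now.copy(),a,cv2.TM_CCOEFF_NORMED); print(cv2.minMaxLoc(r)[1::2],"expect (22,48)")
E
```

```text
top 237.3 242.4 [ 0.001 -0.144] arm -1.565 v~ 0.698
scene 384.9 212.7 [ 0.    -0.147] arm -1.57 v~ 0.7
top 237.3 242.4 [ 0.001 -0.144] arm -1.565 v~ 0.698
scene 385.8 211.9 [-0.001 -0.143] arm -1.58 v~ 0.705
t 24.57 pos [0.4472 0.0381 0.2385] tooly 2.45 w 0.0002 F [ 0.1 -1.4  0.4] j6 -0.11
shift [0.17 0.29 0.85] yaw -0.03
(0.886527419090271, (22, 48)) expect (22,48)
```

The lever rests at 0.70 in both cameras, the block hasn't moved and the arm is clear, so I'm handing in.

```bash
python3 -c "
from station import *
print(job_done())"
```

```text
the job is handed in; nothing more can be done
None
```

I handed the job in: the pillow block is centred on the stage to about 1 mm and released, and both cameras put the lever at 0.70 rad with the gauge over the block; the one doubt is the first notch, where a later recheck puts the lever's released rest nearer 0.24–0.27 than 0.35 rad, though it then spent over 0.3 s between 0.25 and 0.45 rad during the next push.

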